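Uncover the lunch steamer with the lid lifter

TASK

Lunch is ready in the little steamer on the reception desk: pick up the red-handled lid lifter, hook the hot lid by its loop, lift it off the pot with the lifter and, keeping it level and moving gently, set it down in the middle of the cork-topped lid stand without dropping it or touching it with the fingers. Then unhook the lifter and lay it back in its cradle the way it lay, and leave the other things on the desk alone.

Things in the scene. Friction and masses are not known exactly. Their poses are not given: they have to be found in the camera images.
- lid: Hot steel pot lid, 0.35 to 0.6 kg: disc 160 mm across, 6 mm thick, with a 135 mm wide plug 10 mm deep below it that sits in the pot's mouth with 4 mm of play; a copper loop handle on top. Origin: centre of the disc's underside (disc top at z = +6 mm, plug bottom at -10 mm); z up.
- lid_loop (a point): Bar centre at the apex of the lid's fixed loop: an arch of 8 mm round bar in the lid's y-z plane, feet 68 mm apart, apex over the lid's centre and 42 mm above its origin, 32 mm clear between disc and bar there; the bar falls 7 mm in 20 mm to either side. The loop is passed through along the lid's x axis, from either side.
- lifter: Lid lifter, 180 g: red bar handle 150 long (own x) x 18 wide (y) x 22 high mm (z) over a dark hook of 8 mm round bar in the plane y = 0. Origin: handle's centre; z up; nose towards -x. Bar centre line (x, z) mm: (45, -10), (45, -43), crook (10, -85), tip (-32, -50). No pose given while held.
- lifter_crook (a point): Corner of the hook, lowest point of its bar's centre line, 85 mm below and 10 mm behind the handle's centre. A right-angled V opens above it: held level, the loop's bar settles in it, bar centre 11 mm above this point. Axes as the lifter's.
- lifter_tip (a point): Free end of the hook's prong, which rises forward from the crook at 40 degrees, 55 mm long. Held level, prong and crook are 43 mm high, too high to pass under the loop; with the nose tipped down 20 to 40 degrees and kept low over the disc it passes (at 40 the prong is level, the hook's back above the crook upright).
- cradle: Fixed lifter cradle: grey base 150 x 90 x 10 mm, two aluminium posts 126 mm apart along own x, 10 mm thick, each with a flat seat 110 mm above the desk between horns flared from 27 to 47 mm apart, tops 132 mm high. Origin: centre of its underside. The lifter's handle lies across the seats, hook hanging between the posts, nose to the cradle's -x.
- cradle_seat (a point): Where the centre of the lifter's handle (lifter origin) is when it lies in the cradle, 121 mm above the desk; axes as the cradle's.
- pot: Fixed white electric steamer pot, 160 mm across, rim 82 mm above the desk, two black side lugs along own y (190 mm over them) below the rim. Origin: centre of its underside.
- stand: Fixed lid stand: steel foot 116 mm across, telescopic post, flat round cork top 150 mm across centred over the foot. The cork's top is anywhere from 55 to 100 mm above the desk and this is not measured: find it by feel or by eye. It holds its height under up to about 40 N. Origin: centre of the foot's underside.
- tumbler: Bystander, loose: blue drinking bottle with a green cap, 68 across, 190 tall, in mm. Origin: centre of its underside.
- jar: Bystander, loose: amber jar with a yellow cap, 72 across, 85 tall, in mm. Origin: centre of its underside.
- earbuds: Bystander, loose: small white case, 55 x 50 x 26 high, in mm. Origin: centre of its underside.
- mouse: Bystander, loose: black computer mouse, 100 long, 60 wide, 32 high, in mm. Origin: centre of its underside.
- stapler: Bystander, loose: blue and black stapler, 130 long, 34 wide, 40 high, in mm. Origin: centre of its underside.
- toy: Bystander, loose: yellow duck figure, 58 across, 76 tall, in mm. Origin: centre of its underside.
- pencup: Bystander, loose: white pen cup with pens, 72 across, 135 tall over the pens, in mm. Origin: centre of its underside.
Mind the look-alikes: they are no part of the job. Leave any purple look-alike of the lid alone.

How it is judged (in metres and radians):
On the way, in this order (a step that is already met when the one before it is completed fails the run):
1. the lid hangs level from the lifter, clear above the pot (z of lid in the frame of pot above 0.105 m and contact force between lifter and lid above 2 N and angle between lid's own z axis and vertical below 0.3 rad), for 0.3 s.
2. the lid lies on the cork top of the stand, near its middle, and the lifter has let it go (horizontal distance between lid and stand below 0.03 m and contact force between lid and stand above 1 N and contact force between lifter and lid below 0.2 N and angle between lid's own z axis and vertical below 0.09 rad), for 0.2 s.
At the end, for the whole second after the job is handed in: The lid rests flat (within 0.09 rad) on the stand's cork top, its centre within 30 mm of the stand's axis and free of the lifter; the lifter lies in its cradle, upright within 0.15 rad, in line within 0.2 rad and within 20 mm of its seat, nose to the same end as before; both at rest (all of step 2 and linear speed of each of lid, lifter below 0.02 m/s and distance between lifter and cradle_seat below 0.02 m and angle between the x axis of lifter and the x axis of cradle, either way round below 0.2 rad and angle between lifter's own z axis and vertical below 0.15 rad and contact force between lifter and cradle above 0.5 N and x of lifter_tip in the frame of cradle below 0 m); the robot touches nothing.
It fails at once if the lid is tipped more than 0.4 rad (angle between lid's own z axis and vertical above 0.4 rad).
It fails at once if the lid is dropped or flung (faster than 0.5 m/s) (linear speed of lid above 0.5 m/s).
It fails at once if the fingers or the arm touch the hot lid (contact force between any of the fingers, the arm and lid above 0.3 N).
It fails at once if the lifter is pressed hard on the lid (contact force between lifter and lid above 30 N).
It fails at once if another thing on the desk is displaced by more than 30 mm (distance of any of tumbler, jar, earbuds, mouse, stapler, toy, pencup from where it was at the start of the episode above 0.03 m).
It also fails if it takes over 72 s, if anything falls off the work surface, if the arm or the gripper's body presses on something with over 40 N, if the wrist force passes 120 N, or if a joint passes its speed limit or range.

ROBOT

A 6-joint arm with a two-finger parallel gripper is mounted at the origin on the work surface. World frame = base frame: x ahead of the robot, y to its left, z up, the work surface at z = 0. Lengths are in mm, angles in rad, forces in N, time in s.
With the tool pointing down it reaches from about 300 to 875 mm from the base axis. Payload 4.2 kg.
Tool frame: the origin (TCP) lies midway between the tips of the shut fingers; the grasp point (between the pads) lies 19 mm behind it; z points along the fingers, y is the direction in which the jaws open and shut (so a half turn about z gives the same grasp; the last joint's range is limited). The gripper opens to 85 mm and grips with 20 to 120 N. Pads are 22 mm wide; open, the fingers measure 114 mm over their backs; the gripper's body (76 mm by 85 mm) begins 54 mm behind the grasp point. The pads swing forward as they close: fully open they stand 13 mm farther back than shut.
Start: joints at [1.144, 0.32, 1.565, -0, 1.257, -0.02], TCP at [227.516, 528.091, 207.338] pointing down, gripper open.
Joint ranges: [-3.11, 3.11], [-0.84, 2.01], [0.21, 2.61], [-1.34, 4.49], [0.05, 2.63], [-2.56, 2.56]. Speed limits (rad/s): [2.57, 2.57, 3.14, 3.14, 3.14, 3.14].

INTERFACE

Orientations are given as a unit quaternion [x, y, z, w].
In Python, from workcell import arm gives the robot as it stands. Calls block until the motion is done:
- arm.movep(position, orientation): joint-space move of the TCP to a pose.
- arm.servo_line(position, velocity=150, ori=None, stop_force=None): straight line of the TCP; ori=None keeps the orientation; velocity is the mean speed in mm/s. With stop_force (N) it stops when the force on the tool has changed by that much, and returns True; else False.
- arm.move_j(angles): joint-space move.
- arm.ungrasp() and arm.grasp(effort=None): open the fingers fully, or close them until they stop; effort is the grip in N (None keeps the last).
- arm.pause(seconds).
- arm.ik(position, orientation): joint angles nearest the present ones, or None.
- arm.get_state(): the state.
- arm.get_image(name): name is "scene" or "top" or "wrist"; returns the picture (384x512x3 uint8, blue, green, red); there is no depth.
- arm.get_calibration(name): a dict with "fx", "fy", "cx", "cy" (pixels), "R" (3x3) and "t" (3): a world point X has camera coordinates R X + t. Camera axes: x right, y down, z forward; pixel columns grow to the right and rows downward; lengths in mm; the calibration is good to about 2 mm. A picture is of the moment at which its call begins: read the wrist's pose just before it. get_calibration takes no time and is no camera call; for the wrist camera it gives the pose at the moment of the call.
A pose or a line that the arm cannot do raises arm.PlanningError and nothing moves.
- arm.close_job(): hands the job in, once; it reports no verdict.
The state is a dict: "t": time; "joint_positions": joint angles; "joint_velocities": joint speeds; "joint_torque": joint torques, N m; "eef_pos": TCP position; "orientation": TCP orientation; "contact_force": force on the tool from outside, world axes, zero at the start; "ft_torque": the same for the moment, N m; "grip_width": finger opening in mm.
Only numpy, scipy, OpenCV 4.12 (cv2) and the standard library are available. Lean on these libraries where they do the work, as an engineer would, in place of code of your own. Each camera call takes 0.05 s, during which the arm holds its last target. There are 200 camera calls.

## Working session

There is one attempt and no reset: what is moved stays moved. The work goes in short steps, each a Python script; the robot and the scene stay as the last script left them, time stands still between calls to the robot, and variables do not carry over. Pictures are saved under pics/ and viewed, about 8 in all and at most 12, crops included, and the job is handed in when it is done.

```bash
mkdir -p pics; ls
python3 - <<'E'
from workcell import arm
import cv2,numpy as np
for n in("scene","top"):
    im=arm.get_image(n);cv2.imwrite(f"pics/{n}0.png",im)
    c=arm.get_calibration(n);print(n,{k:np.round(v,4).tolist() for k,v in c.items()})
print(arm.get_state())
E
```

```text
pics
scene {'fx': 357.9549, 'fy': 357.9549, 'cx': 260.0109, 'cy': 195.3854, 'R': [[-0.0779, 0.9969, 0.0048], [0.8537, 0.0692, -0.5162], [-0.515, -0.0361, -0.8564]], 't': [4.2106, -397.9252, 1797.3617]}
top {'fx': 373.7247, 'fy': 373.7247, 'cx': 260.0512, 'cy': 189.5544, 'R': [[0.0082, -0.9999, -0.008], [-0.997, -0.0075, -0.0767], [0.0766, 0.0086, -0.997]], 't': [55.6356, 521.6689, 1252.4929]}
{'t': 0.1, 'joint_positions': array([ 1.14398695e+00,  3.20238599e-01,  1.56553142e+00, -1.08636419e-05,
        1.25737768e+00, -1.99939749e-02]), 'joint_velocities': array([ 0.00063161, -0.00304515, -0.00229264,  0.00083923, -0.00107077,
       -0.00017235]), 'joint_torque': array([-1.73153530e-04, -4.16411984e+01, -2.34703356e+01, -4.64215555e-05,
        4.95640052e-03,  9.86330271e-07]), 'eef_pos': array([227.33534774, 527.66773502, 206.57018941]), 'orientation': array([ 2.02006238e-01,  9.79383926e-01, -7.59345623e-04, -1.67221164e-04]), 'contact_force': array([-0.45762197,  0.06133295,  1.05325369]), 'ft_torque': array([ 0.00869878,  0.01385441, -0.04186686]), 'grip_width': 85.76174556729829}
```

View pics/scene0.png

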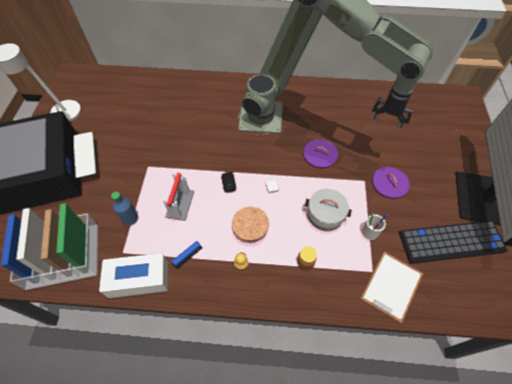

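View pics/top0.png

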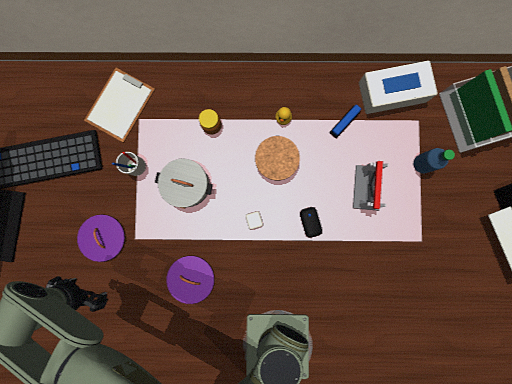

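Scene view: the red handle is at (175,190), the steel lid with its copper loop on the pot at (328,207), the cork at (250,224). The purple look-alike lids are at (320,153) and (391,182).

Top view: the handle is at (378,185), the real lid at (184,183), the purple ones at (100,238) and (190,280), and the cork at (277,158). Only one item is a red-handled lifter. I'm taking the grey lid on the white pot and the red lifter, and I'll check both in close crops next.

```bash
cat > h.py <<'E'
from workcell import arm
import cv2,numpy as np
from scipy.spatial.transform import Rotation as Ro
def ray(c,p):
    R=np.array(c["R"]);t=np.array(c["t"])
    d=R.T@np.array([(p[0]-c["cx"])/c["fx"],(p[1]-c["cy"])/c["fy"],1.]);return -R.T@t,d
def onz(c,p,z):
    o,d=ray(c,p);return o+d*(z-o[2])/d[2]
def tri(c1,p1,c2,p2):
    o1,d1=ray(c1,p1);o2,d2=ray(c2,p2)
    d1=d1/np.linalg.norm(d1);d2=d2/np.linalg.norm(d2)
    s=np.linalg.lstsq(np.c_[d1,-d2],o2-o1,rcond=None)[0]
    a,b=o1+s[0]*d1,o2+s[1]*d2;return (a+b)/2,np.linalg.norm(a-b)
def blob(im,lo,hi,roi):
    x0,y0,x1,y1=roi;h=cv2.cvtColor(im,cv2.COLOR_BGR2HSV)
    m=cv2.inRange(h,np.array(lo),np.array(hi));k=np.zeros_like(m);k[y0:y1,x0:x1]=m[y0:y1,x0:x1]
    n,l,s,ce=cv2.connectedComponentsWithStats(k);i=1+np.argmax(s[1:,4])
    q=np.argwhere(l==i)[:,::-1].astype(np.float32);return q,cv2.minAreaRect(q),cv2.fitEllipse(max(cv2.findContours((l==i).astype(np.uint8),0,1)[0],key=len))
E
python3 - <<'E'
from h import *
T=arm.get_calibration("top");S=arm.get_calibration("scene")
t=cv2.imread("pics/top0.png");s=cv2.imread("pics/scene0.png")
red=((0,170,90),(5,255,255))
q,r,e=blob(t,*red,(350,150,400,220));print("red top",r)
b=cv2.boxPoints(r);print([onz(T,p,132).round() for p in b])
q2,r2,_=blob(s,*red,(155,165,195,210));print("red scene",r2,"tri",tri(T,r[0],S,r2[0]))
cork=((5,80,90),(20,220,255))
q,r,e=blob(t,*cork,(250,130,305,185));q2,r2,e2=blob(s,*cork,(225,200,275,245))
print("cork",e,e2,"tri",tri(T,e[0],S,e2[0]))
for z in(55,78,100):print(z,onz(T,e[0],z).round(1),'dia',e[1][1]/373.7*(onz(T,e[0],z)-ray(T,e[0])[0])[2])
q,r,e=blob(t,(0,90,60),(18,255,255),(165,170,205,195));q2,r2,_=blob(s,(0,90,60),(18,255,255),(312,190,345,215))
print("loop",r,r2,len(q),tri(T,r[0],S,r2[0]),[onz(T,p,124).round() for p in cv2.boxPoints(r)])
a=cv2.resize(t[150:220,340:410],(420,420),interpolation=2);b=cv2.resize(t[150:220,150:220],(420,420),interpolation=2)[:,:380]
cv2.imwrite("pics/c1.png",np.hstack([b,a]))
E
```

```text
red top ((377.76385498046875, 184.4822998046875), (5.833616733551025, 47.317108154296875), 4.289153099060059)
[array([ 459., -291.,  132.]), array([ 606., -304.,  132.]), array([ 604., -322.,  132.]), array([ 457., -308.,  132.])]
red scene ((173.94998168945312, 189.15000915527344), (3.1622772216796875, 31.939002990722656), 18.434947967529297) tri (array([ 532.50794207, -309.89110686,  116.92521943]), np.float64(1.6840029233121654))
cork ((276.9160461425781, 157.72340393066406), (43.46830749511719, 43.64970779418945), 117.9537582397461) ((249.93118286132812, 223.54039001464844), (33.13594055175781, 35.746299743652344), 86.15531921386719) tri (array([626.60695435,   3.91075905,  47.40330732]), np.float64(0.2082246243993534))
55 [625.4   4.1  55. ] dia -144.16136128350823
78 [621.6   4.9  78. ] dia -141.474866021891
100 [618.    5.7 100. ] dia -138.90517490208322
loop ((181.06922912597656, 181.74615478515625), (20.873977661132812, 2.280350685119629), 15.255120277404785) ((329.4716491699219, 201.34906005859375), (14.56021785736084, 3.434013605117798), 15.945395469665527) 50 (array([536.96518708, 310.74884054, 112.93940864]), np.float64(2.8590769243742624)) [array([541., 340., 124.]), array([548., 338., 124.]), array([531., 274., 124.]), array([524., 276., 124.])]
```

View pics/c1.png

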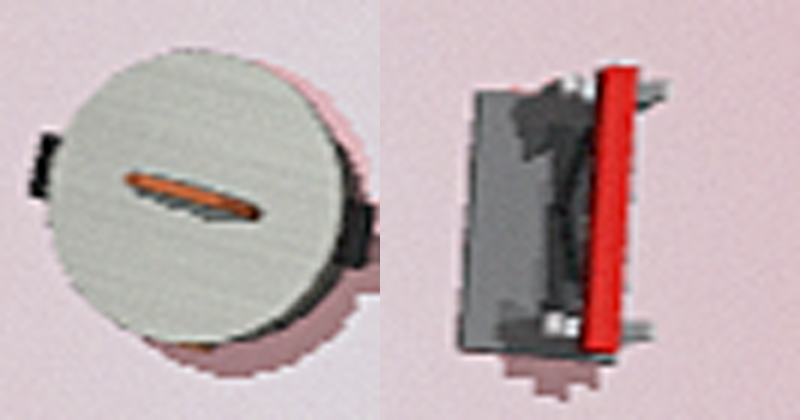

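```bash
cat >> h.py <<'E'
def ori(yaw,pitch=0.):
    """tool down, turned yaw about world z after a pitch; pitch>0 dips the side facing +local x ... about local y"""
    return (Ro.from_euler('z',yaw)*Ro.from_euler('y',pitch)*Ro.from_euler('y',np.pi)).as_quat()
def snap(name,f):
    c=arm.get_calibration(name);im=arm.get_image(name);cv2.imwrite(f,im);np.save(f+".npy",c,allow_pickle=True);return c,im
E
python3 - <<'E'
from h import *
q0=ori(-.089)
for y in(-.089,-.089+np.pi,.25,.25+np.pi):
    for p in((531,-306,104),(536,308,220)): 
        r=arm.ik(p,ori(y));print(y,p,None if r is None else np.round(r,2))
arm.movep((440,308,300),ori(.25));print(arm.get_state()['t'])
c,_=snap("wrist","pics/w1.png");print(-np.array(c["R"]).T@c["t"],np.array(c["R"])[2])
arm.movep((480,-190,260),q0)
c,_=snap("wrist","pics/w2.png");print(-np.array(c["R"]).T@c["t"],np.array(c["R"])[2],arm.get_state()['t'])
cv2.imwrite("pics/w12.png",np.hstack([cv2.resize(cv2.imread(f"pics/w{i}.png"),(400,300)) for i in(1,2)]))
E
```

```text
-0.089 (531, -306, 104) [-0.54  0.46  1.62  0.    1.06 -2.02]
-0.089 (536, 308, 220) [ 0.5   0.38  1.44 -0.    1.32 -0.98]
3.052592653589793 (531, -306, 104) [-0.54  0.46  1.62 -0.    1.06  1.12]
3.052592653589793 (536, 308, 220) [0.5  0.38 1.44 0.   1.32 2.16]
0.25 (531, -306, 104) [-0.54  0.46  1.62  0.    1.06 -2.36]
0.25 (536, 308, 220) [ 0.5   0.38  1.44 -0.    1.32 -1.32]
3.391592653589793 (531, -306, 104) [-0.54  0.46  1.62 -0.    1.06  0.78]
3.391592653589793 (536, 308, 220) [0.5  0.38 1.44 0.   1.32 1.82]
1.3167
[362.74872805 288.78255408 466.38776583] [ 0.29990684  0.07646684 -0.9508989 ]
[ 401.20012362 -182.06103408  426.81140374] [ 0.30961746 -0.02762539 -0.95045982] 3.2333
```

View pics/w12.png

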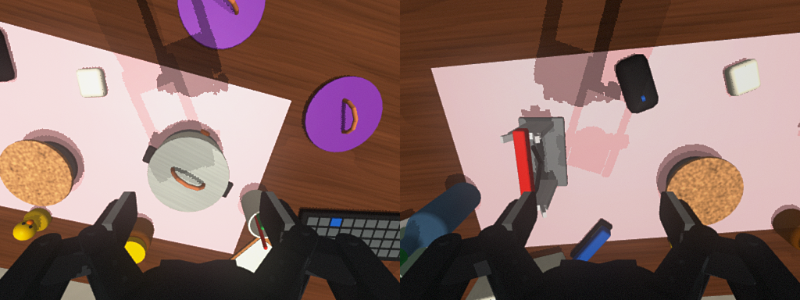

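Run:
```python
from h import *
w=cv2.imread("pics/w2.png");cv2.imwrite("pics/c2.png",cv2.resize(w[140:285,115:220],None,fx=4,fy=4,interpolation=cv2.INTER_CUBIC))
c=np.load("pics/w2.png.npy",allow_pickle=True).item()
q,r,_=blob(w,(0,170,60),(6,255,255),(115,140,200,290));b=cv2.boxPoints(r);print("red",r,[onz(c,p,132).round() for p in b])
c=np.load("pics/w1.png.npy",allow_pickle=True).item();w=cv2.imread("pics/w1.png")
q,r,_=blob(w,(0,100,50),(18,255,255),(205,200,270,250));print("loop",r,onz(c,r[0],124),[onz(c,p,124).round() for p in cv2.boxPoints(r)])
# end extremes of the loop (feet, near z=88+) and whole lid disc
k=cv2.cvtColor(w,cv2.COLOR_BGR2HSV);print(k[230,205],k[200,240],k[250,240])
```

```text
red ((156.46070861816406, 206.70523071289062), (81.47893524169922, 15.000581741333008), 82.40535736083984) [array([ 456., -308.,  132.]), array([ 456., -292.,  132.]), array([ 555., -298.,  132.]), array([ 556., -317.,  132.])]
loop ((237.9226837158203, 231.0757293701172), (48.34674835205078, 14.07736873626709), 27.149681091308594) [528.73976652 309.05043997 124.        ] [array([530., 275., 124.]), array([510., 279., 124.]), array([527., 344., 124.]), array([548., 340., 124.])]
[ 26  21 181] [ 28  19 184] [ 32  18 203]
```

View pics/c2.png

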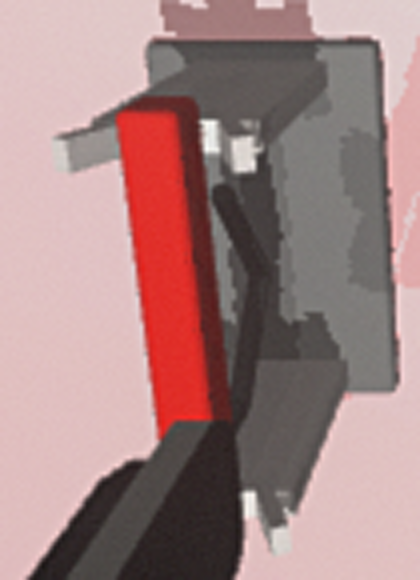

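The close crop shows the hook's free tip at (220,190), at the end towards the robot. So the nose points to world −x, the lifter yaw is about −0.09, and the handle centre is (531.5, −306.5). The lid loop is near (535.5, 308) with lid x yaw about −0.26, so the hook can enter from the far side. Next I grasp the lifter.

```bash
cat >> h.py <<'E'
def tcp(crook,yaw,p):
    return np.array(crook)+Ro.from_euler('z',yaw).apply(Ro.from_euler('y',p).apply([-10,0,68]))
LOOP=np.array([535.5,308.,124.]);YL=-.26;DX=np.array([np.cos(YL),np.sin(YL),0])
def crook(off,h): # off mm beyond loop along lid +x, h mm above disc top
    return np.array([LOOP[0],LOOP[1],88+h])+DX*off
E
python3 - <<'E'
from h import *
q=ori(-.09)
for off,h,p in((80,60,-.52),(80,10,-.52),(12,10,-.52),(5,10,0),(5,100,0)):
    r=arm.ik(tcp(crook(off,h),YL,p),ori(YL,p));print(off,h,p,None if r is None else np.round(r,2))
arm.movep((531.5,-306.5,210),q)
print(arm.servo_line((531.5,-306.5,104),100,stop_force=8))
arm.grasp(90);s=arm.get_state();print(s['grip_width'],s['contact_force'],s['eef_pos'],s['t'])
arm.servo_line((531.5,-306.5,290),120);s=arm.get_state();print(s['grip_width'],s['contact_force'],s['t'])
snap("scene","pics/s2.png");snap("top","pics/t2.png")
a=cv2.resize(cv2.imread("pics/s2.png")[130:230,120:240],None,fx=3.3,fy=3.3)
b=cv2.resize(cv2.imread("pics/t2.png")[130:230,320:440],None,fx=3.3,fy=3.3);cv2.imwrite("pics/c3.png",np.hstack([a,b]))
E
```

```text
80 60 -0.52 [ 0.68  0.29  1.74 -0.55  0.86 -0.32]
80 10 -0.52 [ 0.68  0.34  1.81 -0.62  0.77 -0.23]
12 10 -0.52 [ 0.79  0.29  1.89 -0.65  0.8  -0.1 ]
5 10 0 [ 0.51  0.41  1.54 -0.    1.2  -0.8 ]
5 100 0 [ 0.51  0.36  1.38 -0.    1.4  -0.8 ]
False
13.920772179413559 [-2.2295817  -0.27304388  2.89662224] [ 531.58896722 -306.64750226  104.48763847] 5.725
13.970549101670704 [-0.12326962  0.62104573 -1.39483353] 7.425
```

View pics/c3.png

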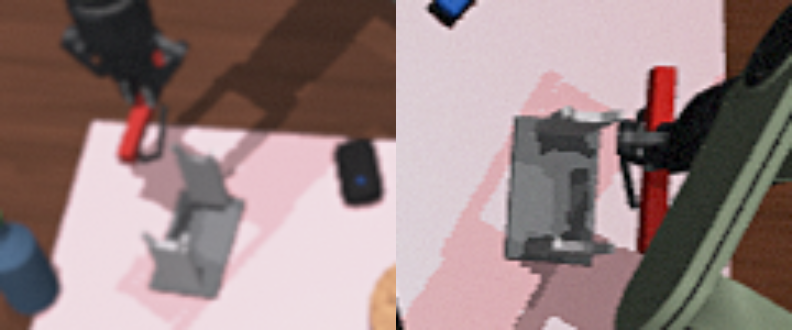

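The crop shows the handle held with the hook hanging below it and the cradle empty. Next is the pre-hook pose and a close look.

Run:
```python
from h import *
p=-.52
arm.movep(tcp(crook(80,90),YL,p)+[0,0,30],ori(YL,p))
arm.servo_line(tcp(crook(80,40),YL,p),100)
s=arm.get_state();print(s['eef_pos'],s['contact_force'],s['grip_width'],s['t'])
c,w=snap("wrist","pics/w3.png")
for n,P in (("loop",LOOP),("crook",crook(80,40)),("tip",tcp(crook(80,40),YL,p)*0+crook(80,40)+Ro.from_euler('z',YL).apply(Ro.from_euler('y',p).apply([-42,0,35])))):
    x=np.array(c["R"])@P+c["t"];print(n,c["fx"]*x[0]/x[2]+c["cx"],c["fy"]*x[1]/x[2]+c["cy"])
q,r,_=blob(w,(0,100,50),(18,255,255),(100,100,420,384));print(r)
c,w=snap("scene","pics/s3.png")
cv2.imwrite("pics/c4.png",np.hstack([cv2.resize(cv2.imread("pics/w3.png"),(480,360)),cv2.resize(w[165:255,285:365],(320,360))]))
```

```text
[572.28679887 298.72019438 182.89128289] [-0.68386345 -0.5616852  -0.92114182] 13.937688891595762 10.6667
loop 252.4593816252513 129.84469352793366
crook 252.6530686709825 205.81919988690495
tip 252.50229862260696 169.86791491161335
((273.9237976074219, 217.99481201171875), (293.1167907714844, 242.65841674804688), 19.163246154785156)
```

View pics/c4.png

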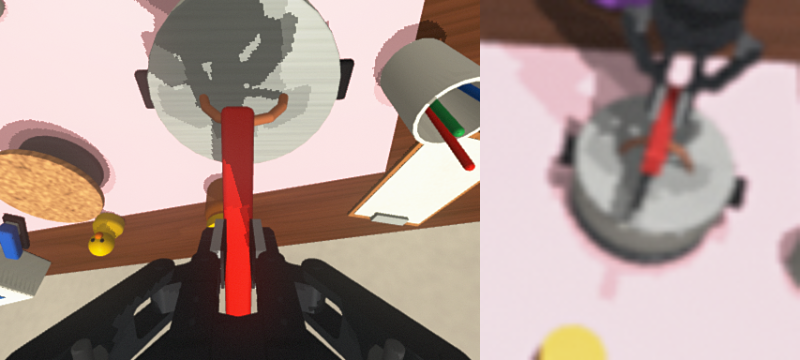

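The wrist crop shows the loop's apex at about (261,130) native and the handle over column 254, so the loop lies about 5 mm further to +y. I'll correct for that and hook.

```bash
sed -i 's/LOOP=np.array(\[535.5,308.,124.\])/LOOP=np.array([535.5,312.5,124.])/' h.py
python3 - <<'E'
from h import *
p=-.52
arm.servo_line(tcp(crook(80,40),YL,p),80)
print(arm.servo_line(tcp(crook(80,10),YL,p),60,stop_force=4))
s=arm.get_state();f0=s['contact_force'];print(f0,s['eef_pos']-tcp(crook(80,10),YL,p))
print(arm.servo_line(tcp(crook(12,10),YL,p),40,stop_force=4))
s=arm.get_state();print(s['contact_force']-f0,s['eef_pos']-tcp(crook(12,10),YL,p),s['t'],s['grip_width'])
c,w=snap("scene","pics/s4.png");c,w2=snap("wrist","pics/w4.png")
cv2.imwrite("pics/c5.png",np.hstack([cv2.resize(w2,(480,360)),cv2.resize(w[165:255,285:365],(320,360))]))
E
```

```text
False
[ 0.11579588  0.86992119 -1.30588787] [ 0.11613721  0.07759946 -0.14838536]
False
[ 0.30656825 -0.42513866 -1.08223922] [ 0.15948347 -0.06764355  0.00290388] 13.5167 13.926506270606342
```

View pics/c5.png

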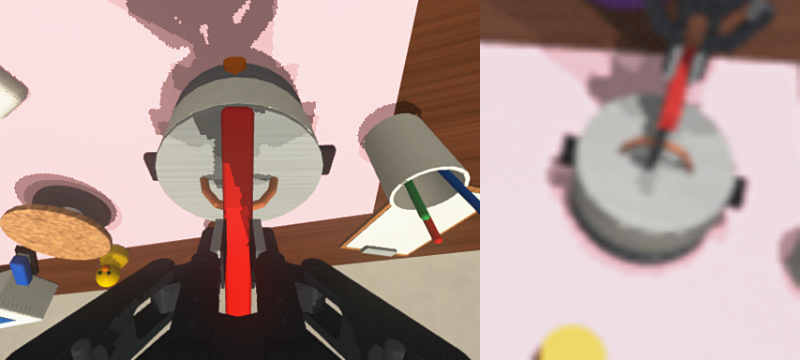

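The loop straddles the handle centrally (feet at columns 205 and 275, handle at 238), and the hook runs under it in the scene view. I'll level and lift.

Run:
```python
from h import *
f=lambda:arm.get_state()['contact_force'].round(2)
print(arm.servo_line(tcp(crook(9,10),YL,-.26),50,ori=ori(YL,-.26),stop_force=6),f())
print(arm.servo_line(tcp(crook(6,10),YL,0),50,ori=ori(YL,0),stop_force=6),f())
print(arm.servo_line(tcp(crook(6,20),YL,0),20,stop_force=8),f())
for h in(26,32,45):
    arm.servo_line(tcp(crook(6,h),YL,0),20);print(h,f())
arm.servo_line(tcp(crook(6,100),YL,0),40);arm.pause(.5)
s=arm.get_state();print(f(),s['ft_torque'],s['t'],s['grip_width'],s['eef_pos']-tcp(crook(6,100),YL,0))
c,w=snap("scene","pics/s5.png");c,w2=snap("wrist","pics/w5.png")
cv2.imwrite("pics/c6.png",np.hstack([cv2.resize(w2,(480,360)),cv2.resize(w[145:235,285:365],(320,360))]))
```

```text
False [-0.65  0.29 -1.88]
True [-0.87 -0.02 -1.58]
False [ 0.55  0.19 -2.05]
26 [ 0.3   0.52 -5.75]
32 [-0.2  -0.23 -7.96]
45 [-0.21 -0.3  -6.6 ]
[-0.18 -0.54 -7.53] [-0.02907865  0.06122252  0.02836488] 18.925 13.944973225031886 [ 0.00928792 -0.0109207   0.00717715]
```

View pics/c6.png

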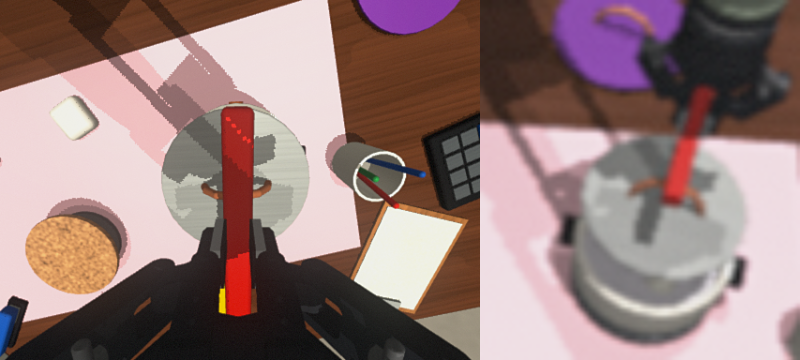

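The lid hangs level on the hook, clear above the pot, with about 6 N of added load. Now I'll check the lifter's pitch and triangulate the cork from the pictures I already have.

Run:
```python
from h import *
o=Ro.from_quat(arm.get_state()['orientation']);print("tool z",o.as_matrix()[:,2],"target",Ro.from_quat(ori(YL)).as_matrix()[:,2])
C=[];P=[]
for f,roi in(("top0",(250,130,305,185)),("scene0",(225,200,275,245)),("w2",(330,190,490,300)),("w5",(15,215,140,325)),("w1",(0,165,110,275))):
    im=cv2.imread(f"pics/{f}.png");fn=f"pics/{f}.png.npy"
    import os
    c=np.load(fn,allow_pickle=True).item() if os.path.exists(fn) else arm.get_calibration(f[:-1])
    q,r,e=blob(im,(5,80,90),(20,220,255),roi);C.append(c);P.append(e[0]);print(f,np.round(e[0],1),np.round(e[1],1),onz(c,e[0],56).round(1),onz(c,e[0],70).round(1))
for i in(2,3,4):print(i,tri(C[0],P[0],C[i],P[i]))
print(tri(C[2],P[2],C[3],P[3]))
```

```text
tool z [-0.00391983  0.00294252 -0.99998799] target [ 1.18348639e-16 -3.14832875e-17 -1.00000000e+00]
top0 [276.9 157.7] [43.5 43.6] [625.2   4.1  56. ] [622.9   4.6  70. ]
scene0 [249.9 223.5] [33.1 35.7] [630.9   4.6  56. ] [637.8   5.5  70. ]
w2 [394.1 241.2] [82.  92.4] [616.1  12.7  56. ] [608.    5.3  70. ]
w5 [ 76.6 270.8] [ 81.1 101.3] [621.2   6.2  56. ] [614.9  18.7  70. ]
w1 [ 45.9 220.6] [79.3 98.7] [621.1   5.1  56. ] [612.3  14.7  70. ]
2 (array([619.66190703,   7.88179489,  59.15252521]), np.float64(12.287077251549597))
3 (array([624.26655465,   3.51217698,  52.60791066]), np.float64(3.110665632770389))
4 (array([624.66238738,   3.18601699,  52.27691458]), np.float64(2.7865387252178153))
(array([616.66508755,  11.0090698 ,  59.947695  ]), np.float64(5.00407249132209))
```

Top, w1 and w5 agree on a cork centre of about (623, 5) with its top about 53–57 mm up; w2's view is partly hidden by a finger. I'll carry the lid over and lower by feel.

Run:
```python
from h import *
f=lambda:arm.get_state()['contact_force'].round(2)
K=lambda z:tcp([623,5,z],YL,0)
arm.servo_line(K(188),75,ori=ori(YL));arm.pause(.3)
c,w2=snap("wrist","pics/w6.png")
arm.servo_line(K(125),35);arm.pause(.5);print(f(),arm.get_state()['t'])
r=arm.servo_line(K(88),15,stop_force=3)
z=arm.get_state()['eef_pos'][2]-68;print(r,"crook z",z,f())
arm.pause(.3);print(f(),arm.get_state()['t'])
c,w=snap("scene","pics/s6.png");c,w2=snap("wrist","pics/w7.png")
cv2.imwrite("pics/c7.png",np.hstack([cv2.resize(w2,(480,360)),cv2.resize(w[175:265,210:290],(320,360))]))
```

```text
[ 0.71 -0.22 -7.13] 26.2
True crook z 98.49830445622686 [-0.73 -0.24 -2.48]
[ 0.38  1.36 -1.93] 28.075
```

View pics/c7.png

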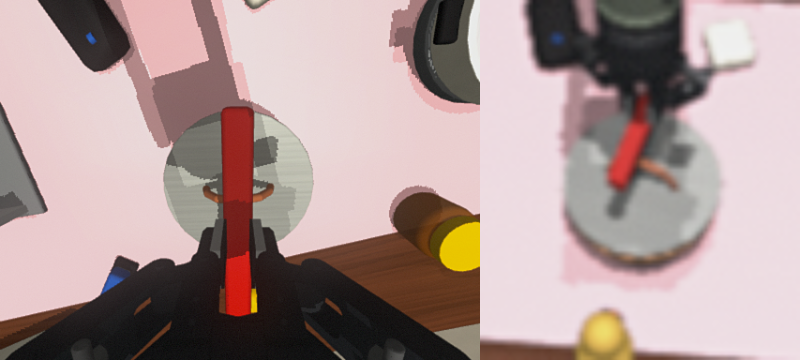

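Contact came at crook z 98.5, which puts the cork at about 57.5 mm and matches the visual estimate. The view shows the lid flat over the cork. I'll lower the hook, tilt it and withdraw.

Run:
```python
from h import *
f=lambda:arm.get_state()['contact_force'].round(2)
cr=lambda off,z:np.array([623,5,z])+DX*off
def go(off,z,p,v,sf=None):
    r=arm.servo_line(tcp(cr(off,z),YL,p),v,ori=ori(YL,p),stop_force=sf);print(off,z,p,r,f(),round(arm.get_state()['t'],2))
go(0,84,0,25,6);go(4,84,0,30)
go(8,84,-.26,40);go(12,84,-.52,40)
c,w2=snap("wrist","pics/w8.png")
go(85,84,-.52,60,4);go(85,150,-.52,100)
c,w=snap("top","pics/t8.png");c2,w3=snap("scene","pics/s8.png")
h=cv2.cvtColor(w,cv2.COLOR_BGR2HSV);print(h[158,260])
cv2.imwrite("pics/c8.png",np.hstack([cv2.resize(w[120:200,230:330],(400,320)),cv2.resize(w3[175:265,210:290],(320,320))]))
```

```text
0 84 0 False [ 0.55 -0.57 -1.43] 28.84
4 84 0 False [ 0.11  0.19 -1.53] 29.12
8 84 -0.26 False [ 0.49  0.13 -1.34] 29.62
12 84 -0.52 False [ 0.41  0.1  -1.14] 30.24
85 84 -0.52 False [ 0.61  0.76 -2.62] 31.66
85 150 -0.52 False [ 0.37  0.64 -2.88] 32.47
[133  34  53]
```

View pics/c8.png

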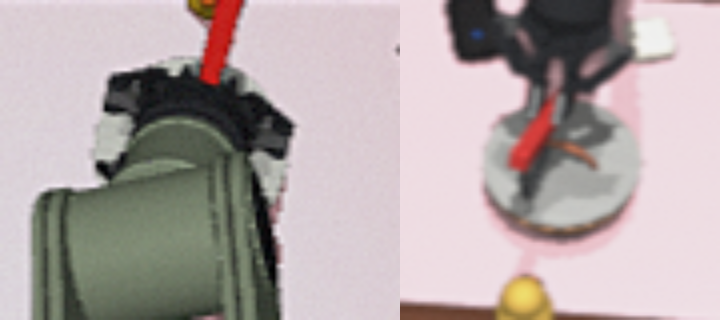

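The lid lies flat on the cork and the hook is free of it. I'll take the lifter back to its cradle.

Run:
```python
from h import *
f=lambda:(arm.get_state()['contact_force'].round(2),round(arm.get_state()['t'],2))
P=np.array([531.5,-306.5,0]);q=ori(-.09)
e=arm.get_state()['eef_pos'];arm.servo_line(e+[0,0,110],120)
arm.movep(P+[0,0,290],q);arm.pause(.2)
r=arm.servo_line(P+[0,0,140],120);print(f())
r=arm.servo_line(P+[0,0,103],25,stop_force=5);s=arm.get_state();print(r,s['eef_pos'],f())
arm.pause(.3);print(f())
c,w=snap("scene","pics/s9.png");c,w2=snap("wrist","pics/w9.png")
cv2.imwrite("pics/c9.png",np.hstack([cv2.resize(w2,(480,360)),cv2.resize(w[150:240,130:210],(320,360))]))
```

```text
(array([-0.09, -0.22, -2.14]), 36.46)
True [ 531.41327728 -306.5218604   104.43793775] (array([-0.46, -0.31,  4.78]), 37.77)
(array([0.32, 0.65, 6.65]), 38.08)
```

View pics/c9.png

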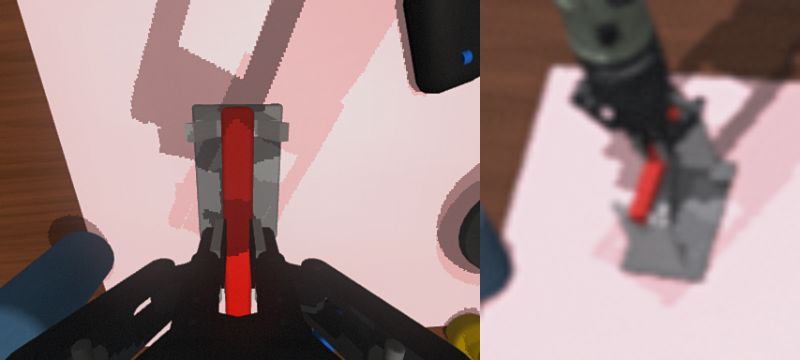

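The seat contact came at the same height as the pick-up (104.4 mm), with the handle centred between the horns. I'll release, back off and check by colour.

Run:
```python
from h import *
arm.ungrasp();arm.pause(.3)
e=arm.get_state()['eef_pos'];arm.servo_line(e+[0,0,130],80)
arm.movep((300,-120,330),ori(-.09));arm.pause(.5)
c,t=snap("top","pics/t10.png");_,s=snap("scene","pics/s10.png")
q,r,e=blob(t,(0,170,90),(5,255,255),(350,150,400,220));print("red",r)
a=cv2.imread("pics/top0.png");d=cv2.absdiff(a,t).max(2)
q,r,e=blob(t,(0,90,60),(18,255,255),(255,140,300,175));print("loop",r,onz(c,r[0],106))
h=cv2.cvtColor(t,cv2.COLOR_BGR2HSV)
print(arm.get_state()['t'],arm.get_state()['contact_force'])
cv2.imwrite("pics/c10.png",np.hstack([t[90:260,110:460],s[130:300,110:400]]))
```

```text
red ((377.6600036621094, 184.47314453125), (5.902685642242432, 47.32642364501953), 4.513988018035889)
loop ((277.7292175292969, 156.6748046875), (21.57209587097168, 3.3723130226135254), 15.5241117477417) [620.43858991   3.34527596 106.        ]
42.7333 [-0.35624777 -0.62285429 -0.58167162]
```

The handle is back where it lay, to within 0.1 px and 0.2°. The loop is about 3 mm from the measured stand axis. I'm handing in.

Run:
```python
from workcell import arm
print(arm.close_job())
```

```text
the job is handed in; nothing more can be done
None
```

I hooked the lid by its loop, carried it level and set it down on the cork stand. The lifter is back in its cradle, nose to the same end, and the job was handed in after about 43 of the 72 s.

**What the last checks showed**
- **Lid position:** the loop measures (620.4, 3.3) in the top camera, about 3 mm from the stand axis I measured at (623, 5). The last view of the lid, just after unhooking, showed it flat on the cork.
- **Cork height:** contact put it at about 57.5 mm, close to the 53–57 mm seen by eye.
- **Lifter position:** in the top image the handle is back within 0.1 px and 0.2° of where it lay. It met the cradle seats at 104.4 mm, the height at which I picked it up.
- **Robot:** it stands clear, touching nothing.

**What disagreed or was not checked**
- **Early stop:** the 6 N force stop tripped once, briefly, while I levelled the hook under the loop. The hook ended up within 0.3° of level and the lift went normally.
- **Discarded view:** one wrist view of the cork disagreed by about 10 mm because a finger hid part of it, so I left it out.
- **Final overall picture:** the viewer's 12-picture limit had been reached, so the end state was checked by colour measurement only. I did not measure whether the other things on the desk moved. No contact with them was noticed.

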